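# Hang the loaded produce basket on the sprung scale

### The arm

A 6-joint arm with a two-finger parallel gripper is mounted at the origin on a cart in front of the work surface, level with it; the furniture and walls round the work are solid. World frame = base frame: x ahead of the robot, y to its left, z up, the work surface at z = 0. Lengths are in m, angles in rad, forces in N, time in s.
With the tool pointing down it reaches from about 0.325 to 0.925 m from the base axis. Payload 3.1 kg.
Tool frame: the origin (TCP) lies at the very end of the fingers, on their centre line; the grasp point (between the pads) lies 19 mm behind it; x points along the fingers, z is the direction in which the jaws open and shut, and the axes are right-handed (so a half turn about x gives the same grasp; the last joint's range is limited). The gripper opens to 85 mm and grips with 20 to 120 N. Pads are 22 mm wide; open, the fingers measure 114 mm over their backs; the gripper's body (76 mm by 85 mm) begins 54 mm behind the grasp point. The pads swing forward as they close: fully open they stand 13 mm farther back than shut.
Start: joints at [0.988, 0.217, 1.613, -0, 1.311, -0.112], TCP at [0.283, 0.557, 0.231] pointing down, gripper open.
Joint ranges: [-2.75, 2.75], [-0.78, 2.1], [0.31, 2.55], [-1.13, 4.27], [0.13, 2.63], [-2.58, 2.58]. Speed limits (rad/s): [2.79, 2.79, 3.14, 3.14, 3.14, 3.14].

### API

Orientations are given as a unit quaternion [x, y, z, w].
In Python, from plant import telemetry, imaging, ticket gives the robot as it stands.
- The arm moves only by the tool play_rows, never from a script. Its argument "commands" is a list of rows, each an object of numbers: "dx", "dy", "dz": the shift along the world's x, y, z in cm; "spin": the turn about the world's z in degrees; "hand": the opening in per cent of the stroke, from 0 (shut) to 100 (fully open). A call has 1 to 20 rows; each row is the pose to reach, as a shift and turn from the pose commanded when the call began; what a row does not reach only later rows make up. A row lasts 1/10 s, in which the tool goes at most 50 mm and 8.59 degrees, less where a joint would pass 70% of its speed; a pose out of reach is approached as far as the arm can. A call with a gripper value outside its range is refused whole. The fingers move at their own pace and stop on an object; the grip force is fixed at half the most. Time passes only in rows, so rows that repeat a pose let the fingers close. It gives the time, the measured TCP pose, the force and the opening at its end, in the units of the state.
- telemetry.sense(): the state, without advancing time (a new reading comes with each control period).
- imaging.snapshot(name): name is "scene" or "top"; returns (picture, depth): 384x512x3 uint8, red, green, blue; 384x512 float32, m along the optical axis (not along the pixel's ray), 0 where there is no reading.
- imaging.get_calibration(name): a dict with "fx", "fy", "cx", "cy" (pixels), "R" (3x3) and "t" (3): a world point X has camera coordinates R X + t. Camera axes: x right, y down, z forward; pixel columns grow to the right and rows downward; lengths in m; the calibration is good to about 2 mm. A picture is of the moment at which its call begins. get_calibration takes no time and is no camera call.
- ticket.job_done(): hands the job in, once; it reports no verdict.
The state is a dict: "t": time; "q": joint angles; "qvel": joint speeds; "tau": joint torques, N m; "eef_pos": TCP position; "tcp_rot": TCP orientation; "force": force on the tool from outside, world axes, zero at the start; "ft_torque": the same for the moment, N m; "opening": finger opening in m.
Only numpy, scipy, OpenCV 4.12 (cv2) and the standard library are available. Lean on these libraries where they do the work, as an engineer would, in place of code of your own. Each camera call takes 0.05 s, during which the arm holds its last target.

### The job

Weigh the onion: pick up the wire basket that holds it by its wooden grip, put the basket's crossbar into the saddle of the spring scale's hook, and lower it gently until the scale carries all of the weight before you let go, so that the pointer comes to rest without ever dropping, springing up or bouncing. Do not push the pointer into the red, do not knock the scale, do not tip the basket or lose the onion, and leave the other vegetables alone. Leave the basket hanging still on the hook with the onion in it.

Things in the scene. Friction and masses are not known exactly. Their poses are not given: they have to be found in the camera images.
- scale: Spring scale fixed to the worktop: grey U-shaped foot 12 mm thick, aluminium column 34 x 56 mm, 274 mm tall, with a white graduated plate. Origin on the worktop under the empty hook's saddle; +x points from the saddle to the column (its face 133 mm behind the saddle), z up. The foot spans x = -55 to +165 mm; its two 18 mm legs run along x at y = +-81 mm, the place under the hook between them is free.
- hook_seat (a point): Saddle bottom of the hook (centre line of its 8 mm bar), 240 mm up when empty; sinks with the pointer. Axes as the scale. The bar comes level from the column at 12 mm above this point, slopes down from x = 28 to 6 mm, is level to x = -6, then rises to an open tip at x = -26, 26 mm above this point, facing away from the column. A seated crossbar's centre is 8 mm above this point.
- hook (a joint): Travel of hook and red pointer, m: 0 empty, at the top; grows downward. Spring 80 N/m without preload (12.5 mm per newton), damping only 1 N s/m: a load let go early drops and bounces. Stop at 0.092; a tick every 10 mm; red zone from 0.085. The loaded basket weighs 2.1 to 6.1 N, unknown beforehand, and comes to rest between 0.026 and 0.076.
- basket_grip (a point): Centre of the wooden grip on top of the basket: upright block 30 mm (basket x) by 22 mm (basket y) by 50 mm tall; this point lies 189 mm above the basket's underside. Grasp it from above, fingers closing along basket y. The basket is symmetric under a half turn about z.
- crossbar (a point): Centre of the basket's crossbar: steel, 8 mm thick, 68 mm long along basket y, 39 mm below the grip's centre (10 mm stem between), 150 mm above the underside. Below it the bail, in the basket's y-z plane, leaves a window open along x, at least 68 mm wide, down to the onion's top 87 mm above the underside. The hook's tip enters it along the basket's x.
- basket: Round steel wire basket, 121 mm across, rim 62 mm high, floor 4 mm thick, 211 mm tall with bail and grip, 140 g empty; origin at the centre of its underside, z up, y along the bail's crossbar.
- onion_center (a point): Centre of the red onion (84 x 81 x 82 mm) that stands loose in the basket; its weight varies.
- tomato: Red tomato, 68 x 69 x 71 mm, bystander on the left; origin at its underside.
- lemon: Lemon, 71 x 53 x 51 mm, bystander on the left; origin at its underside.
- green_pepper: Green pepper, 83 x 85 x 87 mm, bystander on the left; origin at its underside.
- garlic: Garlic bulb, 56 x 56 x 56 mm, bystander on the left; origin at its underside.

How it is judged:
By the outcome, as a careful person would: the job done as asked, in the order asked, and still so for the second after the job is handed in, with the robot touching nothing.
It also fails if it takes over 64 s, if anything falls off the work surface, if the arm or the gripper's body presses on something with over 40 N, if the wrist force passes 120 N, or if a joint passes its speed limit or range.

## Working session

There is one attempt and no reset: what is moved stays moved. The work goes in short steps, Python scripts to look and compute and a tool call to move; the robot and the scene stay as the last step left them, time stands still between calls to the robot, and variables do not carry over. Pictures are saved under pics/ and viewed, and the job is handed in when it is done.

Besides the shell and the picture viewer there is one more tool, called after "Emit:" as name(argument=value, ...), one argument or row to a line, values as JSON. play_rows: Moves the arm, as the interface text tells. Its arguments: {"type":"object","properties":{"commands":{"type":"array"}},"required":["commands"]}

```bash
mkdir -p pics; ls; python3 - <<'E'
from plant import telemetry, imaging
import cv2,numpy as np
s=telemetry.sense()
for k in s: print(k,np.round(s[k],4))
for n in("scene","top"):
    p,d=imaging.snapshot(n); cv2.imwrite(f"pics/{n}0.png",p[:,:,::-1]); np.savez(f"{n}0.npz",p=p,d=d)
    c=imaging.get_calibration(n); print(n,{k:np.round(v,3).tolist() for k,v in c.items()})
E
```

```text
pics
t 0.0
q [ 0.9878  0.2177  1.6149  0.      1.3113 -0.1122]
qvel [-0.0001 -0.0009 -0.0016 -0.002   0.0013 -0.0009]
tau [ 2.00000e-04 -3.96863e+01 -3.03842e+01 -3.00000e-04  1.00000e-02
 -0.00000e+00]
eef_pos [0.283  0.5563 0.23  ]
tcp_rot [-0.37    0.6036  0.3692  0.6021]
force [ 0.3252 -0.4724  0.5906]
ft_torque [-0.0172  0.0537  0.0443]
opening 0.0855
scene {'fx': 439.883, 'fy': 439.883, 'cx': 253.231, 'cy': 199.467, 'R': [[0.875, -0.484, 0.014], [-0.342, -0.638, -0.69], [0.343, 0.599, -0.724]], 't': [-0.421, 0.328, 0.948]}
top {'fx': 349.039, 'fy': 349.039, 'cx': 258.291, 'cy': 189.316, 'R': [[0.011, -1.0, 0.012], [-0.997, -0.012, -0.071], [0.071, -0.012, -0.997]], 't': [0.041, 0.544, 1.103]}
```

View pics/scene0.png

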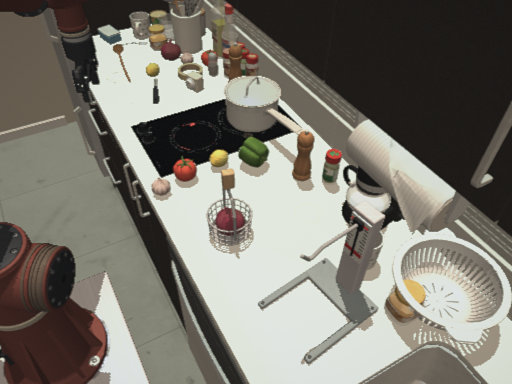

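View pics/top0.png

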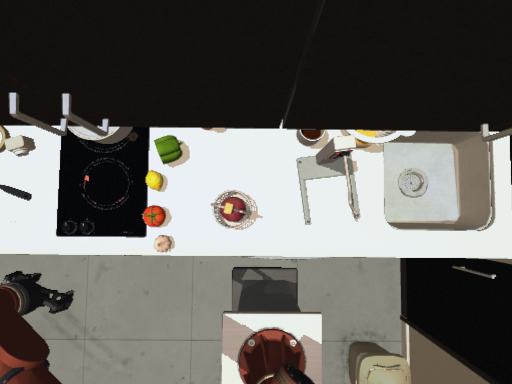

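The scene view shows the basket near (230,215) with its grip at (228,179), and the scale near (350,260) with its hook tip at (305,257). In the top view the grip is near (229,209) and the scale foot spans (298–358,155–222). I'll zoom in.

```bash
python3 - <<'E'
import cv2,numpy as np
for n,(r0,r1,c0,c1) in dict(scene=(150,370,190,390),top=(125,235,200,370)).items():
    p=np.load(f"{n}0.npz")['p'][r0:r1,c0:c1,::-1]
    f=min(800//p.shape[1],600//p.shape[0]); f=4 if n=="top" else 2.7
    cv2.imwrite(f"pics/{n}0z.png",cv2.resize(p,None,fx=f,fy=f,interpolation=cv2.INTER_CUBIC))
E
```

```text
(no output)
```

View pics/scene0z.png

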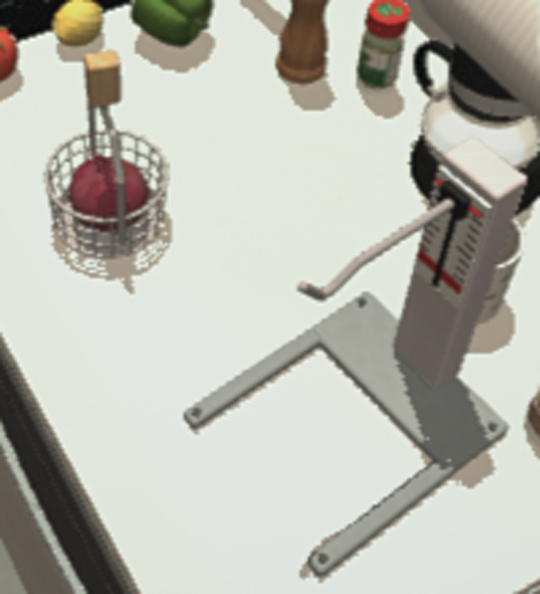

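View pics/top0z.png

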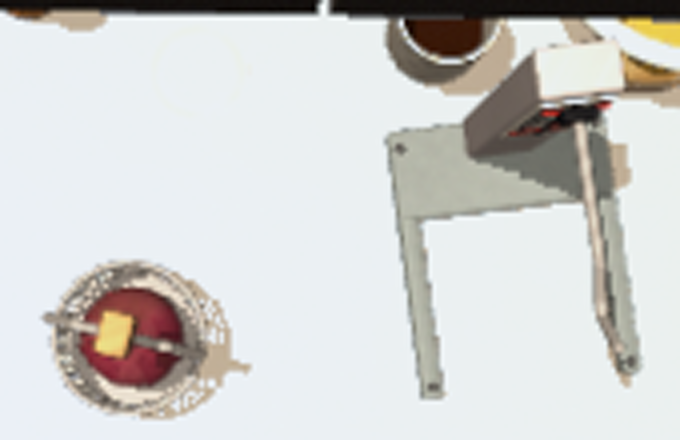

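```bash
cat > h.py <<'E'
import numpy as np,cv2
from plant import imaging
def cloud(n,d):
    c=imaging.get_calibration(n);R=np.array(c['R']);t=np.array(c['t'])
    v,u=np.mgrid[:384,:512].astype(float)
    P=np.stack([(u-c['cx'])/c['fx']*d,(v-c['cy'])/c['fy']*d,d],-1)
    return (P-t)@R
def ray(n,u,v,z):
    c=imaging.get_calibration(n);R=np.array(c['R']);t=np.array(c['t'])
    o=-R.T@t; r=R.T@np.array([(u-c['cx'])/c['fx'],(v-c['cy'])/c['fy'],1]); return o+r*(z-o[2])/r[2]
def proj(n,X):
    c=imaging.get_calibration(n);p=np.array(c['R'])@np.array(X)+c['t']
    return np.array([p[0]/p[2]*c['fx']+c['cx'],p[1]/p[2]*c['fy']+c['cy']])
E
python3 - <<'E'
from h import *
for n in("scene","top"):
    f=np.load(n+"0.npz");p,d=f['p'],f['d'];W=cloud(n,d);ok=d>0
    hsv=cv2.cvtColor(p,cv2.COLOR_RGB2HSV)
    v,u=np.mgrid[:384,:512]
    roi=dict(scene=(150,370,190,390),top=(125,235,200,370))[n]
    m=ok&(v>roi[0])&(v<roi[1])&(u>roi[2])&(u<roi[3])
    white=m&(p.min(-1)>215)
    print(n,"table z",np.percentile(W[white][:,2],[5,50,95]).round(4))
    # wood grip
    g=m&(hsv[...,0]>8)&(hsv[...,0]<28)&(hsv[...,1]>70)&(W[...,2]>.14)&(W[...,2]<.23)&(W[...,1]>0)
    print("grip",g.sum(),W[g].min(0).round(4),W[g].max(0).round(4),np.median(W[g],0).round(4),"pix",u[g].mean(),v[g].mean())
    t=g&(W[...,2]>.203); print(" top face",t.sum(),W[t].mean(0).round(4) if t.any() else 0, cv2.minAreaRect(W[t][:,:2].astype(np.float32)*1000) if t.any() else 0)
    on=m&((hsv[...,0]>165)|(hsv[...,0]<4))&(hsv[...,1]>90)&(p[...,0]<170)&(W[...,1]>0)&(W[...,2]>.03)
    print("onion",on.sum(),W[on].mean(0).round(3),W[on].max(0).round(3))
    gray=m&(p.max(-1)<200)&(hsv[...,1]<40)&(W[...,2]>.007)&(W[...,2]<.018)&(W[...,1]<-.0)
    nn,l,st,_=cv2.connectedComponentsWithStats(gray.astype(np.uint8)); k=1+st[1:,4].argmax(); gray=l==k
    q=W[gray][:,:2].astype(np.float32)*1000
    r=cv2.minAreaRect(q); print("foot",gray.sum(),r,cv2.boxPoints(r).round(0).tolist())
    hk=m&(W[...,2]>.226)&(W[...,2]<.28)&(p.max(-1)<235)
    for z in np.arange(.222,.30,.006):
        s=m&(abs(W[...,2]-z)<.003)&(W[...,1]<-.02); 
        if s.any(): print(round(z,3),s.sum(),W[s].min(0).round(3),W[s].max(0).round(3),W[s].mean(0).round(3))
E
```

```text
scene table z [-0.0027  0.0001  0.0031]
grip 224 [0.4633 0.1146 0.1675] [0.4927 0.1406 0.2171] [0.4759 0.1204 0.201 ] pix 227.49553571428572 178.29910714285714
 top face 106 [0.4771 0.1249 0.2119] ((478.1070251464844, 127.86918640136719), (22.59341812133789, 27.905595779418945), 80.06292724609375)
onion 515 [0.522 0.125 0.065] [0.843 0.379 0.116]
foot 2714 ((553.0338745117188, -179.37960815429688), (220.22447204589844, 180.1810302734375), 8.031974792480469) [[431.0, -106.0], [457.0, -284.0], [675.0, -253.0], [649.0, -75.0]]
0.222 48 [ 0.624 -0.195  0.219] [ 0.668 -0.146  0.225] [ 0.637 -0.18   0.222]
0.228 51 [ 0.626 -0.195  0.225] [ 0.668 -0.145  0.231] [ 0.638 -0.182  0.228]
0.234 39 [ 0.624 -0.195  0.232] [ 0.665 -0.145  0.237] [ 0.638 -0.185  0.234]
0.24 57 [ 0.489 -0.195  0.237] [ 0.667 -0.145  0.243] [ 0.6   -0.184  0.241]
0.246 86 [ 0.484 -0.195  0.243] [ 0.665 -0.145  0.249] [ 0.567 -0.186  0.246]
0.252 191 [ 0.484 -0.196  0.249] [ 0.665 -0.144  0.255] [ 0.585 -0.18   0.253]
0.258 177 [ 0.477 -0.196  0.255] [ 0.665 -0.142  0.261] [ 0.595 -0.177  0.257]
0.264 128 [ 0.472 -0.19
[... 1051 characters left out ...]
.228 10 [ 0.624 -0.146  0.225] [ 0.656 -0.136  0.23 ] [ 0.638 -0.14   0.228]
0.234 7 [ 0.625 -0.145  0.231] [ 0.653 -0.137  0.236] [ 0.638 -0.14   0.234]
0.24 20 [ 0.49  -0.188  0.237] [ 0.657 -0.136  0.243] [ 0.575 -0.162  0.241]
0.246 41 [ 0.487 -0.19   0.243] [ 0.652 -0.137  0.249] [ 0.544 -0.176  0.246]
0.252 100 [ 0.482 -0.192  0.249] [ 0.657 -0.136  0.255] [ 0.574 -0.172  0.253]
0.258 98 [ 0.479 -0.192  0.255] [ 0.657 -0.137  0.261] [ 0.579 -0.173  0.257]
0.264 74 [ 0.469 -0.193  0.261] [ 0.651 -0.136  0.267] [ 0.612 -0.167  0.263]
0.27 100 [ 0.469 -0.195  0.267] [ 0.666 -0.137  0.273] [ 0.634 -0.166  0.271]
0.276 203 [ 0.629 -0.192  0.273] [ 0.665 -0.136  0.279] [ 0.647 -0.164  0.275]
```

```bash
python3 - <<'E'
from h import *
from scipy.spatial.transform import Rotation as Ro
q=[-0.37,0.6036,0.3692,0.6021]
print("tool axes cols",Ro.from_quat(q).as_matrix().round(3).tolist())
for n in("scene","top"):
    f=np.load(n+"0.npz");p,d=f['p'],f['d'];W=cloud(n,d)
    X=W.reshape(-1,3)[d.ravel()>0]
    y0=8.03*np.pi/180;O=np.array([.4985,-.1871])
    L=X.copy();D=X[:,:2]-O;L[:,0]=D@[np.cos(y0),np.sin(y0)];L[:,1]=D@[-np.sin(y0),np.cos(y0)]
    h=(L[:,0]>-.05)&(L[:,0]<.12)&(abs(L[:,1])<.03)&(L[:,2]>.2)&(L[:,2]<.3)
    print(n,"hook in scale frame")
    for a in np.arange(-.036,.12,.008):
        s=h&(L[:,0]>a)&(L[:,0]<a+.008)
        if s.any(): print(round(a+.004,3),s.sum(),"y",L[s,1].min().round(4),L[s,1].max().round(4),"z",L[s,2].min().round(4),L[s,2].max().round(4))
    # column
    c=(L[:,0]>.12)&(L[:,0]<.22)&(abs(L[:,1])<.05)&(L[:,2]>.268)&(L[:,2]<.28)
    print("col top",L[c].min(0).round(3),L[c].max(0).round(3))
    b=(np.hypot(X[:,0]-.478,X[:,1]-.128)<.075)
    r=b&(X[:,2]>.05)&(X[:,2]<.07); print("rim rect",cv2.minEnclosingCircle((X[r][:,:2]*1000).astype(np.float32)))
    s=b&(X[:,2]>.095)&(X[:,2]<.16); Q=X[s]
    v=cv2.fitLine((Q[:,:2]*1000).astype(np.float32),cv2.DIST_HUBER,0,.01,.01).ravel()
    print("bail",s.sum(),v.round(3),"yaw of y-axis-90",(np.degrees(np.arctan2(v[1],v[0]))%180-90).round(2),Q.min(0).round(3),Q.max(0).round(3))
    s=b&(X[:,2]>.075)&(X[:,2]<.16); Q=X[s]
E
```

```text
tool axes cols [[-0.001, -0.891, 0.454], [-0.002, 0.454, 0.891], [-1.0, 0.0, -0.002]]
scene hook in scale frame
-0.032 3 y -0.0025 0.0016 z 0.268 0.2689
-0.024 19 y -0.0035 0.0038 z 0.2573 0.2716
-0.016 12 y -0.0042 0.0019 z 0.2476 0.2646
-0.008 14 y -0.0042 0.0013 z 0.2406 0.2536
0.0 14 y -0.0029 0.0027 z 0.2384 0.2458
0.008 19 y -0.0042 0.0046 z 0.241 0.247
0.016 22 y -0.0036 0.0033 z 0.2428 0.2525
0.024 20 y -0.0043 0.0029 z 0.2478 0.2561
0.032 15 y -0.0042 0.0037 z 0.2522 0.2588
0.04 18 y -0.0037 0.0037 z 0.2497 0.2578
0.048 11 y -0.0036 0.0026 z 0.2521 0.2567
0.056 17 y -0.0033 0.0028 z 0.2511 0.2572
0.064 16 y -0.0039 0.0039 z 0.2519 0.2574
0.072 15 y -0.0039 0.0044 z 0.2533 0.257
0.08 13 y -0.0038 0.003 z 0.2503 0.2568
0.088 16 y -0.0036 0.0034 z 0.2513 0.2577
0.096 13 y -0.0033 0.003 z 0.2499 0.2572
0.104 14 y -0.0035 0.0036 z 0.2519 0.2574
0.112 15 y -0.0032 0.0042 z 0.2495 0.2588
0.12 14 y -0.0103 0.0087 z 0.2474 0.2598
col top [ 0.133 -0.047  0.268] [0.22  0.028 0.28 ]
rim rect ((479.2866516113281, 127.3496322631836), 62.3193359375)
bail 127 [2.03000e-01 9.79000e-01 4.7184
[... 481 characters left out ...]
82
0.04 9 y -0.0016 0.0039 z 0.2534 0.2569
0.048 11 y -0.0032 0.0043 z 0.2508 0.2576
0.056 11 y -0.0021 0.0036 z 0.2534 0.2582
0.064 11 y -0.0027 0.0042 z 0.2514 0.2581
0.072 9 y -0.0018 0.0046 z 0.2531 0.2575
0.08 11 y -0.0041 0.0047 z 0.2513 0.258
0.088 10 y -0.0011 0.0041 z 0.2527 0.2568
0.096 10 y -0.0027 0.0041 z 0.2518 0.2557
0.104 9 y -0.0007 0.0045 z 0.2507 0.2575
0.112 10 y -0.0027 0.0038 z 0.2501 0.2583
0.12 15 y -0.0094 0.0113 z 0.2492 0.2636
col top [ 0.133 -0.027  0.268] [0.167 0.028 0.279]
rim rect ((478.129638671875, 128.84898376464844), 60.160335540771484)
bail 90 [2.24000e-01 9.75000e-01 4.77409e+02 1.24350e+02] yaw of y-axis-90 -12.96 [0.464 0.069 0.118] [0.494 0.186 0.156]
```

Emit:
play_rows(
  commands=[
    {"dx": 0, "dy": 0, "dz": 2, "spin": 2},
    {"dx": 0.5, "dy": -1, "dz": 4, "spin": 5},
    {"dx": 2, "dy": -4, "dz": 5, "spin": 8},
    {"dx": 4, "dy": -8, "dz": 5, "spin": 11},
    {"dx": 6, "dy": -12.5, "dz": 5, "spin": 14.7},
    {"dx": 8, "dy": -17, "dz": 5, "spin": 14.7},
    {"dx": 10, "dy": -21.5, "dz": 5, "spin": 14.7},
    {"dx": 12, "dy": -26, "dz": 5, "spin": 14.7},
    {"dx": 14, "dy": -30, "dz": 5, "spin": 14.7},
    {"dx": 16, "dy": -34, "dz": 5, "spin": 14.7},
    {"dx": 17.5, "dy": -38, "dz": 5, "spin": 14.7},
    {"dx": 18.7, "dy": -41, "dz": 5, "spin": 14.7},
    {"dx": 19.3, "dy": -42.5, "dz": 5, "spin": 14.7},
    {"dx": 19.5, "dy": -42.9, "dz": 5, "spin": 14.7},
    {"dx": 19.5, "dy": -42.9, "dz": 5, "spin": 14.7},
    {"dx": 19.5, "dy": -42.9, "dz": 5, "spin": 14.7},
    {"dx": 19.5, "dy": -42.9, "dz": 5, "spin": 14.7},
  ],
)

```text
invalid input at $.commands[0]: expected keys dx, dy, dz, spin, hand
```

```bash
cat > look.py <<'E'
import sys
from h import *
from plant import telemetry
from scipy.spatial.transform import Rotation as Ro
tag=sys.argv[1]
s=telemetry.sense();M=Ro.from_quat(s['tcp_rot']).as_matrix()
print("t",s['t'],"pos",np.round(s['eef_pos'],4),"jaw ang",np.degrees(np.arctan2(M[1,2],M[0,2])).round(2),"F",np.round(s['force'],2),"T",np.round(s['ft_torque'],3),"open",np.round(s['opening'],4),"xaxis",M[:,0].round(4))
for n in sys.argv[2:]:
    p,d=imaging.snapshot(n); np.savez(f"{n}{tag}.npz",p=p,d=d)
    r0,r1,c0,c1=dict(scene=(100,370,180,420),top=(125,235,190,370))[n]
    cv2.imwrite(f"pics/{n}{tag}.png",cv2.resize(p[r0:r1,c0:c1,::-1],None,fx=2.2 if n=='scene' else 4,fy=2.2 if n=='scene' else 4,interpolation=cv2.INTER_CUBIC))
E
python3 look.py 1 scene
```

```text
t 0.1 pos [0.2831 0.5564 0.2301] jaw ang 63.02 F [-0.23  0.21  0.84] T [0.011 0.002 0.005] open 0.0855 xaxis [-0.0012 -0.0019 -1.    ]
```

View pics/scene1.png

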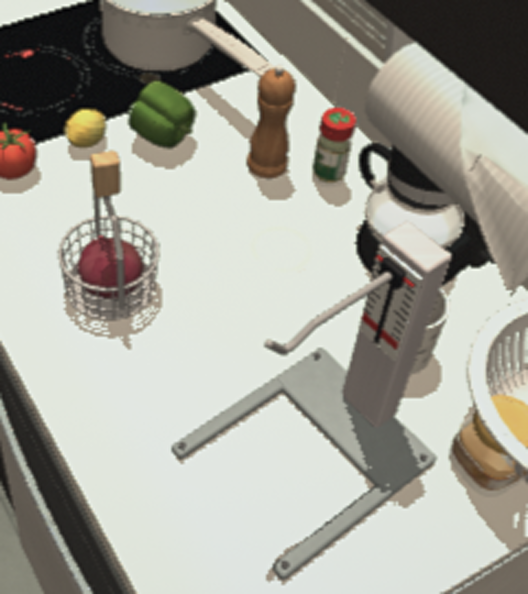

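The call was refused because every row needs all five keys, so nothing moved. The picture shows the scene unchanged, with the grip at (105,172) and the hook tip at (272,345).

Emit:
play_rows(
  commands=[
    {"dx": 0, "dy": 0, "dz": 2, "spin": 2, "hand": 100},
    {"dx": 0.5, "dy": -1, "dz": 4, "spin": 5, "hand": 100},
    {"dx": 2, "dy": -4, "dz": 5, "spin": 8, "hand": 100},
    {"dx": 4, "dy": -8, "dz": 5, "spin": 11, "hand": 100},
    {"dx": 6, "dy": -12.5, "dz": 5, "spin": 14.7, "hand": 100},
    {"dx": 8, "dy": -17, "dz": 5, "spin": 14.7, "hand": 100},
    {"dx": 10, "dy": -21.5, "dz": 5, "spin": 14.7, "hand": 100},
    {"dx": 12, "dy": -26, "dz": 5, "spin": 14.7, "hand": 100},
    {"dx": 14, "dy": -30, "dz": 5, "spin": 14.7, "hand": 100},
    {"dx": 16, "dy": -34, "dz": 5, "spin": 14.7, "hand": 100},
    {"dx": 17.5, "dy": -38, "dz": 5, "spin": 14.7, "hand": 100},
    {"dx": 18.7, "dy": -41, "dz": 5, "spin": 14.7, "hand": 100},
    {"dx": 19.3, "dy": -42.5, "dz": 5, "spin": 14.7, "hand": 100},
    {"dx": 19.5, "dy": -42.9, "dz": 5, "spin": 14.7, "hand": 100},
    {"dx": 19.5, "dy": -42.9, "dz": 5, "spin": 14.7, "hand": 100},
    {"dx": 19.5, "dy": -42.9, "dz": 5, "spin": 14.7, "hand": 100},
    {"dx": 19.5, "dy": -42.9, "dz": 5, "spin": 14.7, "hand": 100},
  ],
)

```text
t: 1.85
eef_pos: [0.4781, 0.129, 0.2812]
tcp_rot: [-0.444, 0.55, 0.444, 0.55]
force: [0.1, -0.3, 0.2]
opening: 0.0855
```

```bash
python3 look.py 2 scene
```

```text
t 1.85 pos [0.4781 0.129  0.2812] jaw ang 77.82 F [ 0.11 -0.33  0.19] T [-0.03  -0.017 -0.03 ] open 0.0855 xaxis [-3.e-04  3.e-04 -1.e+00]
```

View pics/scene2.png

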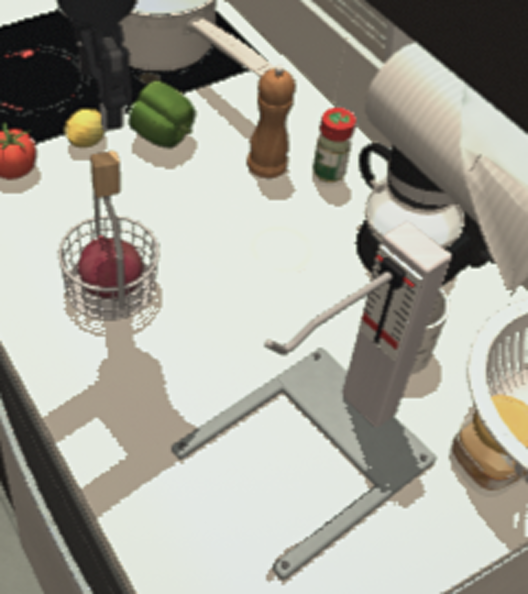

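The gripper is centred above the grip, which is at (105,172). Next I descend and close.

Emit:
play_rows(
  commands=[
    {"dx": 0, "dy": -0.1, "dz": -1, "spin": 0, "hand": 100},
    {"dx": 0, "dy": -0.1, "dz": -3, "spin": 0, "hand": 100},
    {"dx": 0, "dy": -0.1, "dz": -5, "spin": 0, "hand": 100},
    {"dx": 0, "dy": -0.1, "dz": -7, "spin": 0, "hand": 100},
    {"dx": 0, "dy": -0.1, "dz": -9, "spin": 0, "hand": 100},
    {"dx": 0, "dy": -0.1, "dz": -10.4, "spin": 0, "hand": 100},
    {"dx": 0, "dy": -0.1, "dz": -10.9, "spin": 0, "hand": 100},
    {"dx": 0, "dy": -0.1, "dz": -10.9, "spin": 0, "hand": 80},
    {"dx": 0, "dy": -0.1, "dz": -10.9, "spin": 0, "hand": 60},
    {"dx": 0, "dy": -0.1, "dz": -10.9, "spin": 0, "hand": 40},
    {"dx": 0, "dy": -0.1, "dz": -10.9, "spin": 0, "hand": 30},
    {"dx": 0, "dy": -0.1, "dz": -10.9, "spin": 0, "hand": 20},
    {"dx": 0, "dy": -0.1, "dz": -10.9, "spin": 0, "hand": 10},
    {"dx": 0, "dy": -0.1, "dz": -10.9, "spin": 0, "hand": 0},
    {"dx": 0, "dy": -0.1, "dz": -10.9, "spin": 0, "hand": 0},
    {"dx": 0, "dy": -0.1, "dz": -10.9, "spin": 0, "hand": 0},
    {"dx": 0, "dy": -0.1, "dz": -10.9, "spin": 0, "hand": 0},
    {"dx": 0, "dy": -0.1, "dz": -10.9, "spin": 0, "hand": 0},
  ],
)

```text
t: 3.7
eef_pos: [0.4792, 0.1273, 0.1731]
tcp_rot: [-0.444, 0.55, 0.443, 0.551]
force: [-0.6, 2.0, 5.3]
opening: 0.0214
```

```bash
python3 look.py 3 scene
```

```text
t 3.7 pos [0.4792 0.1273 0.1731] jaw ang 77.72 F [-0.58  1.99  5.34] T [ 0.221 -0.064  0.025] open 0.0214 xaxis [ 1.8e-03  7.0e-04 -1.0e+00]
```

View pics/scene3.png

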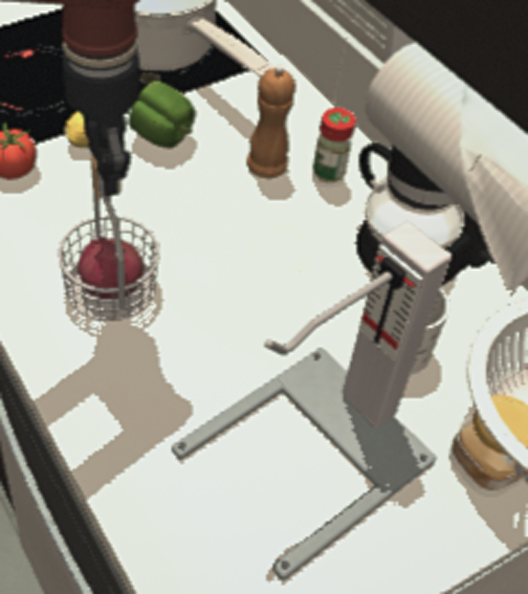

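Gripped: the opening is 21.4 mm, and the basket at (110,270) is upright. Next is a gentle lift.

Emit:
play_rows(
  commands=[
    {"dx": 0, "dy": 0, "dz": 0.2, "spin": 0, "hand": 0},
    {"dx": 0, "dy": 0, "dz": 0.6, "spin": 0, "hand": 0},
    {"dx": 0, "dy": 0, "dz": 1.2, "spin": 0, "hand": 0},
    {"dx": 0, "dy": 0, "dz": 2, "spin": 0, "hand": 0},
    {"dx": 0, "dy": 0, "dz": 3, "spin": 0, "hand": 0},
    {"dx": 0, "dy": 0, "dz": 4, "spin": 0, "hand": 0},
    {"dx": 0, "dy": 0, "dz": 5, "spin": 0, "hand": 0},
    {"dx": 0, "dy": 0, "dz": 6, "spin": 0, "hand": 0},
    {"dx": 0, "dy": 0, "dz": 7, "spin": 0, "hand": 0},
    {"dx": 0, "dy": 0, "dz": 8, "spin": 0, "hand": 0},
    {"dx": 0, "dy": 0, "dz": 9, "spin": 0, "hand": 0},
    {"dx": 0, "dy": 0, "dz": 10, "spin": 0, "hand": 0},
    {"dx": 0, "dy": 0, "dz": 11, "spin": 0, "hand": 0},
    {"dx": 0, "dy": 0, "dz": 12, "spin": 0, "hand": 0},
    {"dx": 0, "dy": 0, "dz": 13, "spin": 0, "hand": 0},
    {"dx": 0, "dy": 0, "dz": 13.6, "spin": 0, "hand": 0},
    {"dx": 0, "dy": 0, "dz": 13.9, "spin": 0, "hand": 0},
    {"dx": 0, "dy": 0, "dz": 14, "spin": 0, "hand": 0},
    {"dx": 0, "dy": 0, "dz": 14, "spin": 0, "hand": 0},
    {"dx": 0, "dy": 0, "dz": 14, "spin": 0, "hand": 0},
  ],
)

```text
t: 5.75
eef_pos: [0.4781, 0.127, 0.3117]
tcp_rot: [-0.443, 0.551, 0.444, 0.55]
force: [-1.0, -0.0, -4.0]
opening: 0.0212
```

```bash
python3 look.py 4 scene; python3 look.py 4b scene|tail -1
```

```text
t 5.75 pos [0.4781 0.127  0.3117] jaw ang 77.72 F [-0.98 -0.   -3.99] T [-0.024  0.008  0.031] open 0.0212 xaxis [-1.1e-03 -1.0e-04 -1.0e+00]
t 5.8 pos [0.4782 0.127  0.3117] jaw ang 77.73 F [-0.19 -1.21 -3.25] T [-0.009 -0.014  0.015] open 0.0213 xaxis [-1.1e-03 -1.0e-04 -1.0e+00]
```

View pics/scene4.png

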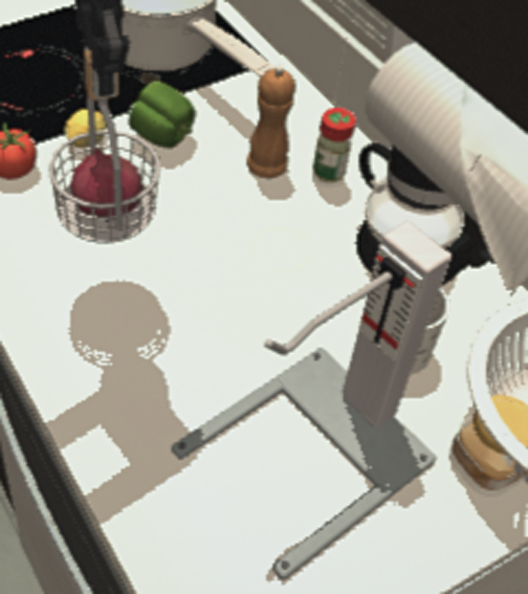

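Weight is roughly 3.6 N so far, but noisy. The basket at (105,190) hangs upright in the gripper with the onion in it. Next I carry it to a point about 80 mm in front of the saddle and turn it by 20.3°.

Emit:
play_rows(
  commands=[
    {"dx": -0.2, "dy": -0.2, "dz": 0, "spin": 0.5, "hand": 0},
    {"dx": -0.6, "dy": -0.7, "dz": 0, "spin": 1.5, "hand": 0},
    {"dx": -1.2, "dy": -1.5, "dz": 0, "spin": 3, "hand": 0},
    {"dx": -2, "dy": -2.8, "dz": 0, "spin": 4.5, "hand": 0},
    {"dx": -2.8, "dy": -4.5, "dz": 0, "spin": 6, "hand": 0},
    {"dx": -3.6, "dy": -6.5, "dz": 0, "spin": 7.5, "hand": 0},
    {"dx": -4.4, "dy": -8.7, "dz": 0, "spin": 9, "hand": 0},
    {"dx": -5, "dy": -11, "dz": 0, "spin": 10.5, "hand": 0},
    {"dx": -5.5, "dy": -13.3, "dz": 0, "spin": 12, "hand": 0},
    {"dx": -5.8, "dy": -15.6, "dz": 0, "spin": 13.5, "hand": 0},
    {"dx": -5.9, "dy": -17.9, "dz": 0, "spin": 15, "hand": 0},
    {"dx": -5.9, "dy": -20.2, "dz": 0, "spin": 16.5, "hand": 0},
    {"dx": -5.9, "dy": -22.5, "dz": 0, "spin": 17.7, "hand": 0},
    {"dx": -5.9, "dy": -24.8, "dz": 0, "spin": 18.7, "hand": 0},
    {"dx": -5.9, "dy": -27, "dz": 0, "spin": 19.4, "hand": 0},
    {"dx": -5.9, "dy": -29, "dz": 0, "spin": 19.9, "hand": 0},
    {"dx": -5.9, "dy": -30.6, "dz": 0, "spin": 20.2, "hand": 0},
    {"dx": -5.9, "dy": -31.8, "dz": 0, "spin": 20.3, "hand": 0},
    {"dx": -5.9, "dy": -32.4, "dz": 0, "spin": 20.3, "hand": 0},
    {"dx": -5.9, "dy": -32.5, "dz": 0, "spin": 20.3, "hand": 0},
  ],
)

```text
t: 7.85
eef_pos: [0.4193, -0.1983, 0.3123]
tcp_rot: [-0.534, 0.464, 0.534, 0.464]
force: [0.1, -0.2, -1.5]
opening: 0.0212
```

```bash
cat > avg.py <<'E'
import sys
from h import *
from plant import telemetry
N=int(sys.argv[1]);F=[];Ta=[]
for i in range(N):
    imaging.snapshot("top"); s=telemetry.sense();F.append(s['force']);Ta.append(s['tau'])
F=np.array(F);Ta=np.array(Ta)
print("t",s['t'],"F mean",F.mean(0).round(3),"sd",F.std(0).round(2),"tau",Ta.mean(0).round(4),Ta.std(0).round(4),"pos",np.round(s['eef_pos'],4))
E
python3 look.py 5 scene top; python3 avg.py 30
```

```text
t 7.85 pos [ 0.4193 -0.1983  0.3123] jaw ang 97.99 F [ 0.08 -0.21 -1.52] T [-0.016 -0.039  0.013] open 0.0212 xaxis [-1.e-04  3.e-04 -1.e+00]
t 9.45 F mean [ 0.014 -0.018 -2.671] sd [0.6  0.6  0.48] tau [-1.35000e-02 -2.46452e+01 -3.32953e+01  9.00000e-04 -8.00000e-04
 -0.00000e+00] [0.0569 0.031  0.0131 0.0043 0.0026 0.0004] pos [ 0.4195 -0.198   0.3123]
```

View pics/scene5.png

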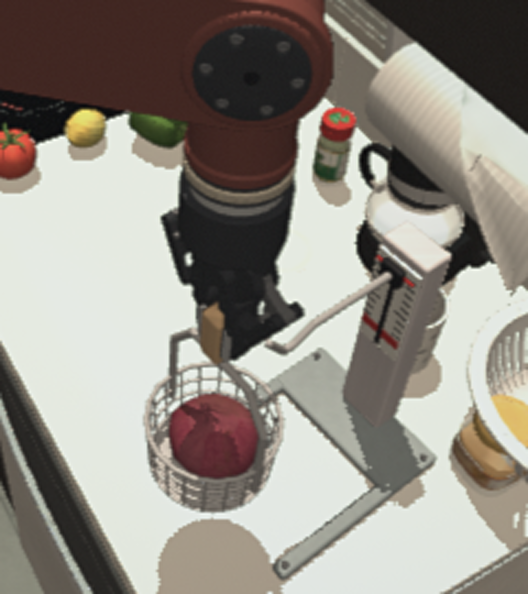

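View pics/top5.png

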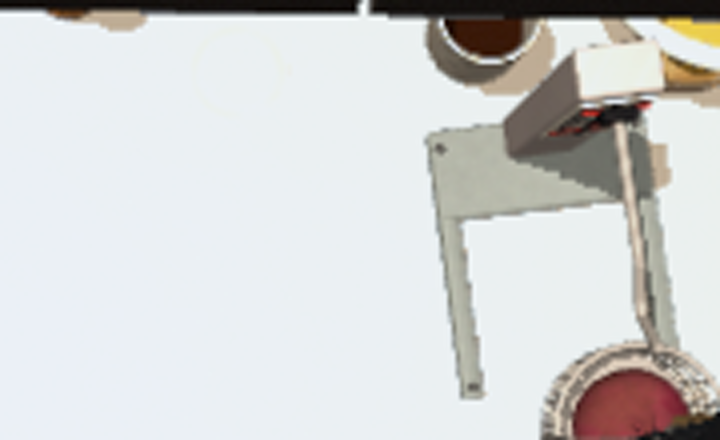

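The basket sits in front of the hook with its grip at (212,332) and the hook tip at (272,345). I'll check how the basket lies relative to the tool from the depth image before inserting.

```bash
cat > bask.py <<'E'
import sys
from h import *
f=np.load("scene%s.npz"%sys.argv[1]);X=cloud("scene",f['d']).reshape(-1,3);C=f['p'].reshape(-1,3).astype(int)
y0=8.03*np.pi/180;O=np.array([.4985,-.1871]);D=X[:,:2]-O
L=np.c_[D@[np.cos(y0),np.sin(y0)],D@[-np.sin(y0),np.cos(y0)],X[:,2]]
x0=float(sys.argv[2]); cb=float(sys.argv[3])  # expected basket axis x in scale frame, crossbar z
b=(abs(L[:,0]-x0)<.075)&(abs(L[:,1])<.075)
g=b&(C[:,0]-C[:,2]>40)&(C[:,0]>110)&(C[:,1]-C[:,2]>15)&(L[:,2]>cb)
print("grip",g.sum(),L[g].min(0).round(4),L[g].max(0).round(4))
for lo,hi in((-.085,-.06),(-.06,-.04),(-.04,-.02),(-.02,-.005),(-.005,.006)):
    s=b&(abs(L[:,0]-x0)<.02)&(L[:,2]>cb+lo)&(L[:,2]<cb+hi)&(C[:,0]-C[:,1]<35)
    for sg in(1,-1):
        q=s&(L[:,1]*sg>.0)
        if q.any(): print("bail",lo,hi,q.sum(),"mean",L[q].mean(0).round(4))
o=b&(C[:,0]-C[:,1]>45)&(C[:,2]>20); print("onion",o.sum(),L[o].max(0).round(4),np.median(L[o],0).round(3))
r=b&(L[:,2]>cb-.150+.050)&(L[:,2]<cb-.150+.070)&(C[:,0]-C[:,1]<35);print("rim",cv2.minEnclosingCircle((L[r][:,:2]*1000).astype(np.float32)),"ztop",np.percentile(L[r][:,2],[2,98]).round(4))
E
python3 bask.py 5 -.080 .289
```

```text
grip 63 [-0.0945 -0.0105  0.3488] [-0.0811  0.0099  0.3562]
bail -0.085 -0.06 40 mean [-0.0802  0.056   0.2132]
bail -0.085 -0.06 42 mean [-0.0817 -0.0584  0.2138]
bail -0.06 -0.04 26 mean [-0.0819  0.0562  0.2392]
bail -0.06 -0.04 27 mean [-0.0822 -0.0595  0.2387]
bail -0.04 -0.02 23 mean [-0.0818  0.0552  0.2572]
bail -0.04 -0.02 49 mean [-0.0816 -0.0561  0.26  ]
bail -0.02 -0.005 18 mean [-0.0824  0.0446  0.2757]
bail -0.02 -0.005 42 mean [-0.0813 -0.0463  0.2759]
bail -0.005 0.006 31 mean [-0.0816  0.0318  0.2904]
bail -0.005 0.006 106 mean [-0.0811 -0.0251  0.2911]
onion 3346 [-0.0261  0.0747  0.6652] [-0.085 -0.004  0.653]
rim ((-80.00640869140625, -0.26149627566337585), 61.2264518737793) ztop [0.19   0.2065]
```

The basket is upright: bail and crossbar lie at scale x ≈ −81 mm, centred in y, crossbar z ≈ 0.289. Insert 80 mm along the scale's x.

Emit:
play_rows(
  commands=[
    {"dx": 0.1, "dy": 0.01, "dz": 0, "spin": 0, "hand": 0},
    {"dx": 0.4, "dy": 0.06, "dz": 0, "spin": 0, "hand": 0},
    {"dx": 0.9, "dy": 0.13, "dz": 0, "spin": 0, "hand": 0},
    {"dx": 1.5, "dy": 0.21, "dz": 0, "spin": 0, "hand": 0},
    {"dx": 2.1, "dy": 0.3, "dz": 0, "spin": 0, "hand": 0},
    {"dx": 2.7, "dy": 0.38, "dz": 0, "spin": 0, "hand": 0},
    {"dx": 3.3, "dy": 0.47, "dz": 0, "spin": 0, "hand": 0},
    {"dx": 3.9, "dy": 0.55, "dz": 0, "spin": 0, "hand": 0},
    {"dx": 4.5, "dy": 0.63, "dz": 0, "spin": 0, "hand": 0},
    {"dx": 5.1, "dy": 0.72, "dz": 0, "spin": 0, "hand": 0},
    {"dx": 5.7, "dy": 0.8, "dz": 0, "spin": 0, "hand": 0},
    {"dx": 6.3, "dy": 0.89, "dz": 0, "spin": 0, "hand": 0},
    {"dx": 6.9, "dy": 0.97, "dz": 0, "spin": 0, "hand": 0},
    {"dx": 7.4, "dy": 1.04, "dz": 0, "spin": 0, "hand": 0},
    {"dx": 7.8, "dy": 1.1, "dz": 0, "spin": 0, "hand": 0},
    {"dx": 7.97, "dy": 1.12, "dz": 0, "spin": 0, "hand": 0},
    {"dx": 7.97, "dy": 1.12, "dz": 0, "spin": 0, "hand": 0},
    {"dx": 7.97, "dy": 1.12, "dz": 0, "spin": 0, "hand": 0},
  ],
)

```text
t: 11.25
eef_pos: [0.499, -0.1868, 0.3123]
tcp_rot: [-0.534, 0.464, 0.534, 0.464]
force: [-0.5, -0.1, -2.4]
opening: 0.0214
```

```bash
python3 look.py 6 scene top; python3 bask.py 6 0 .289
```

```text
t 11.25 pos [ 0.499  -0.1868  0.3123] jaw ang 98.02 F [-0.5  -0.14 -2.45] T [0.007 0.035 0.029] open 0.0214 xaxis [-3.e-04  0.e+00 -1.e+00]
grip 71 [-0.0134 -0.0094  0.3497] [0.0043 0.0095 0.3562]
bail -0.085 -0.06 43 mean [-0.001   0.0565  0.2126]
bail -0.085 -0.06 41 mean [-0.0035 -0.0583  0.2147]
bail -0.06 -0.04 41 mean [0.0013 0.0379 0.2411]
bail -0.06 -0.04 70 mean [ 0.0012 -0.0251  0.2425]
bail -0.04 -0.02 30 mean [-0.      0.044   0.2579]
bail -0.04 -0.02 61 mean [-0.0025 -0.0425  0.2589]
bail -0.02 -0.005 20 mean [-0.0016  0.0439  0.277 ]
bail -0.02 -0.005 40 mean [-0.0014 -0.0454  0.2771]
bail -0.005 0.006 38 mean [-0.0005  0.0304  0.2914]
bail -0.005 0.006 101 mean [-0.0007 -0.0236  0.2907]
onion 2606 [0.0476 0.0747 0.6656] [-0.008 -0.003  0.653]
rim ((-0.8856971859931946, -0.5445395708084106), 61.57612228393555) ztop [0.1903 0.2063]
```

View pics/scene6.png

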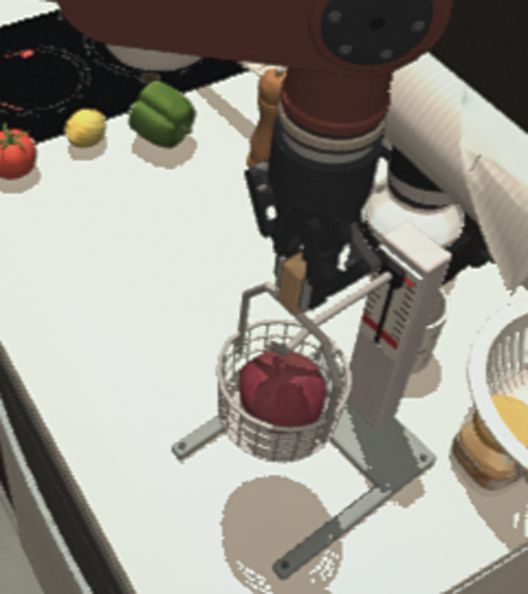

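The hook tip, at (280,348), is inside the bail window and the crossbar is over the saddle within 1 mm. Next I lower to just above contact.

```bash
python3 avg.py 20
```

```text
t 12.35 F mean [-0.041  0.043 -2.725] sd [0.47 0.45 0.54] tau [-1.00000e-04 -3.15186e+01 -3.31723e+01  1.30000e-03 -5.00000e-04
 -0.00000e+00] [0.0055 0.0177 0.0026 0.0003 0.0002 0.    ] pos [ 0.4992 -0.1868  0.3123]
```

Emit:
play_rows(
  commands=[
    {"dx": 0, "dy": 0, "dz": -0.2, "spin": 0, "hand": 0},
    {"dx": 0, "dy": 0, "dz": -0.5, "spin": 0, "hand": 0},
    {"dx": 0, "dy": 0, "dz": -0.9, "spin": 0, "hand": 0},
    {"dx": 0, "dy": 0, "dz": -1.3, "spin": 0, "hand": 0},
    {"dx": 0, "dy": 0, "dz": -1.7, "spin": 0, "hand": 0},
    {"dx": 0, "dy": 0, "dz": -2.1, "spin": 0, "hand": 0},
    {"dx": 0, "dy": 0, "dz": -2.5, "spin": 0, "hand": 0},
    {"dx": 0, "dy": 0, "dz": -2.9, "spin": 0, "hand": 0},
    {"dx": 0, "dy": 0, "dz": -3.2, "spin": 0, "hand": 0},
    {"dx": 0, "dy": 0, "dz": -3.4, "spin": 0, "hand": 0},
    {"dx": 0, "dy": 0, "dz": -3.5, "spin": 0, "hand": 0},
    {"dx": 0, "dy": 0, "dz": -3.5, "spin": 0, "hand": 0},
    {"dx": 0, "dy": 0, "dz": -3.5, "spin": 0, "hand": 0},
  ],
)

```text
t: 13.65
eef_pos: [0.4993, -0.1869, 0.2775]
tcp_rot: [0.534, -0.464, -0.534, -0.464]
force: [0.4, 0.4, -2.2]
opening: 0.0211
```

```bash
python3 look.py 7 scene; python3 avg.py 40
```

```text
t 13.65 pos [ 0.4993 -0.1869  0.2775] jaw ang 98.02 F [ 0.45  0.42 -2.21] T [-0.02   0.025 -0.008] open 0.0211 xaxis [ 4.e-04 -2.e-04 -1.e+00]
t 15.7 F mean [ 0.117 -0.067 -2.687] sd [0.46 0.43 0.46] tau [-1.00000e-04 -3.18788e+01 -3.25815e+01  1.40000e-03 -9.00000e-04
  0.00000e+00] [0.0008 0.0109 0.0091 0.0001 0.0006 0.    ] pos [ 0.4992 -0.1868  0.2773]
```

View pics/scene7.png

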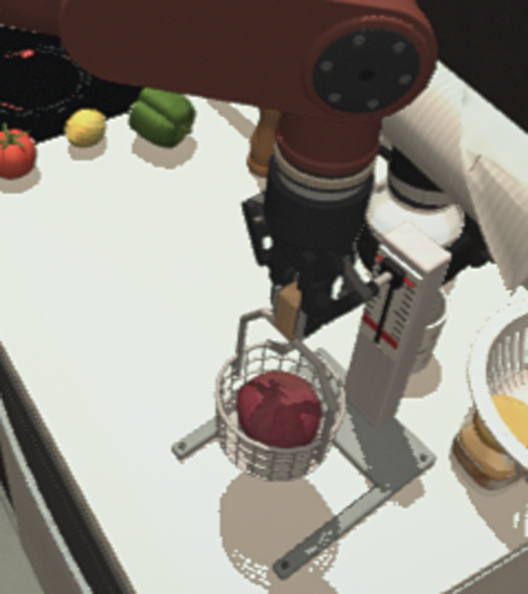

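Weight 2.69 N over 90 samples, which implies about 33.6 mm of travel and equilibrium near TCP z ≈ 0.238. The view shows the crossbar just above the saddle and the pointer still at zero. Now I lower slowly through contact.

Emit:
play_rows(
  commands=[
    {"dx": 0, "dy": 0, "dz": -0.05, "spin": 0, "hand": 0},
    {"dx": 0, "dy": 0, "dz": -0.1, "spin": 0, "hand": 0},
    {"dx": 0, "dy": 0, "dz": -0.2, "spin": 0, "hand": 0},
    {"dx": 0, "dy": 0, "dz": -0.3, "spin": 0, "hand": 0},
    {"dx": 0, "dy": 0, "dz": -0.4, "spin": 0, "hand": 0},
    {"dx": 0, "dy": 0, "dz": -0.5, "spin": 0, "hand": 0},
    {"dx": 0, "dy": 0, "dz": -0.6, "spin": 0, "hand": 0},
    {"dx": 0, "dy": 0, "dz": -0.7, "spin": 0, "hand": 0},
    {"dx": 0, "dy": 0, "dz": -0.8, "spin": 0, "hand": 0},
    {"dx": 0, "dy": 0, "dz": -0.9, "spin": 0, "hand": 0},
    {"dx": 0, "dy": 0, "dz": -1.0, "spin": 0, "hand": 0},
    {"dx": 0, "dy": 0, "dz": -1.1, "spin": 0, "hand": 0},
    {"dx": 0, "dy": 0, "dz": -1.2, "spin": 0, "hand": 0},
    {"dx": 0, "dy": 0, "dz": -1.3, "spin": 0, "hand": 0},
    {"dx": 0, "dy": 0, "dz": -1.4, "spin": 0, "hand": 0},
    {"dx": 0, "dy": 0, "dz": -1.5, "spin": 0, "hand": 0},
    {"dx": 0, "dy": 0, "dz": -1.6, "spin": 0, "hand": 0},
    {"dx": 0, "dy": 0, "dz": -1.7, "spin": 0, "hand": 0},
    {"dx": 0, "dy": 0, "dz": -1.75, "spin": 0, "hand": 0},
    {"dx": 0, "dy": 0, "dz": -1.8, "spin": 0, "hand": 0},
  ],
)

```text
t: 17.7
eef_pos: [0.4992, -0.1868, 0.2593]
tcp_rot: [0.534, -0.464, -0.534, -0.464]
force: [-0.6, -0.1, -1.5]
opening: 0.0216
```

```bash
python3 look.py 8 scene; python3 avg.py 15
```

```text
t 17.7 pos [ 0.4992 -0.1868  0.2593] jaw ang 98.03 F [-0.58 -0.09 -1.49] T [ 0.042 -0.004  0.018] open 0.0216 xaxis [ 1.e-04 -0.e+00 -1.e+00]
t 18.5 F mean [-0.121 -0.043 -1.561] sd [0.35 0.35 0.39] tau [-2.37000e-02 -3.16191e+01 -3.18402e+01 -4.00000e-03 -7.40000e-02
  1.00000e-04] [0.0013 0.0091 0.0125 0.0005 0.0048 0.    ] pos [ 0.4992 -0.1868  0.2593]
```

View pics/scene8.png

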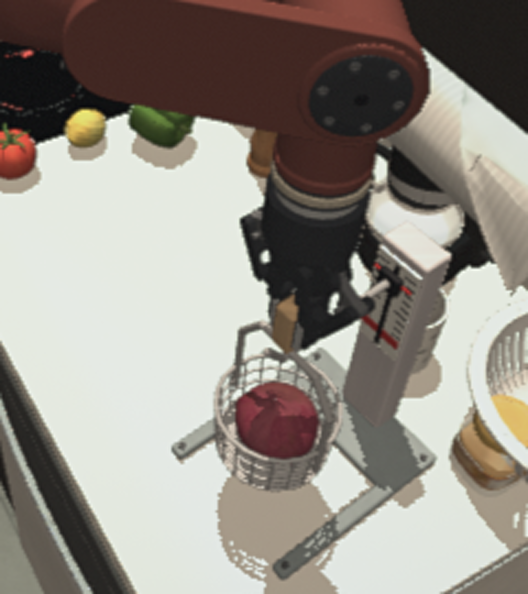

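Contact is made: the arm now carries 1.56 N of the 2.69 N, the pointer is at about 14 mm and everything is still. Joint 5's torque moved by −0.07 N m, so I'll check how the crossbar is centred in the saddle.

```bash
cat > hook.py <<'E'
import sys
from h import *
f=np.load("scene%s.npz"%sys.argv[1]);X=cloud("scene",f['d']).reshape(-1,3)
y0=8.03*np.pi/180;O=np.array([.4985,-.1871]);D=X[:,:2]-O
L=np.c_[D@[np.cos(y0),np.sin(y0)],D@[-np.sin(y0),np.cos(y0)],X[:,2]]
for a,b in((-.036,-.028),(-.028,-.022),(-.022,-.016),(-.016,-.010),(.04,.06),(.06,.08),(.08,.1),(.1,.115)):
    s=(L[:,0]>a)&(L[:,0]<b)&(abs(L[:,1])<.007)&(L[:,2]>.17)&(L[:,2]<.30)
    if s.any(): print(a,b,s.sum(),"ymean",L[s,1].mean().round(4),"z 10,50,90",np.percentile(L[s,2],[10,50,90]).round(4))
E
python3 hook.py 0; echo; python3 hook.py 8; python3 bask.py 8 0 .2362; python3 bask.py 7 0 .2542
```

```text
-0.036 -0.028 3 ymean -0.0006 z 10,50,90 [0.2681 0.2683 0.2688]
-0.028 -0.022 15 ymean -0.0008 z 10,50,90 [0.2646 0.2687 0.2706]
-0.022 -0.016 9 ymean -0.0027 z 10,50,90 [0.2563 0.2598 0.2652]
-0.016 -0.01 12 ymean -0.0018 z 10,50,90 [0.2476 0.2533 0.2597]
0.04 0.06 38 ymean -0.0006 z 10,50,90 [0.2525 0.2545 0.2566]
0.06 0.08 36 ymean -0.0007 z 10,50,90 [0.2534 0.2551 0.257 ]
0.08 0.1 37 ymean -0.0009 z 10,50,90 [0.2524 0.2552 0.2565]
0.1 0.115 26 ymean -0.0006 z 10,50,90 [0.253  0.255  0.2572]

-0.036 -0.028 3 ymean -0.0008 z 10,50,90 [0.2548 0.2554 0.2587]
-0.028 -0.022 14 ymean -0.0005 z 10,50,90 [0.2513 0.2566 0.2586]
-0.022 -0.016 12 ymean -0.0026 z 10,50,90 [0.2437 0.2488 0.2552]
-0.016 -0.01 108 ymean -0.0002 z 10,50,90 [0.255  0.278  0.2972]
0.08 0.1 13 ymean 0.0004 z 10,50,90 [0.2423 0.2435 0.2455]
0.1 0.115 26 ymean -0.0003 z 10,50,90 [0.2402 0.2436 0.2456]
grip 63 [-0.0143 -0.0087  0.2964] [0.0007 0.0094 0.3024]
bail -0.085 -0.06 36 mean [-0.0004  0.0533  0.1613]
bail -0.085 -0.06 31 mean [-0.001  -0.0582  0.1617]
bail -0.06 -0.04 24 mean [-0.0006  0.0564  0.1866]
bail -0.
[... 513 characters left out ...]
46 -0.0097  0.3148] [0.0034 0.0094 0.3208]
bail -0.085 -0.06 42 mean [0.0005 0.0564 0.1781]
bail -0.085 -0.06 38 mean [-0.0012 -0.0583  0.1795]
bail -0.06 -0.04 25 mean [-0.0004  0.0566  0.2047]
bail -0.06 -0.04 26 mean [-0.0017 -0.0591  0.2045]
bail -0.04 -0.02 19 mean [-0.0015  0.0548  0.2248]
bail -0.04 -0.02 41 mean [-0.0011 -0.0558  0.2254]
bail -0.02 -0.005 24 mean [-0.0012  0.0355  0.2419]
bail -0.02 -0.005 63 mean [-0.0009 -0.0285  0.2429]
bail -0.005 0.006 36 mean [-0.0011  0.0291  0.2564]
bail -0.005 0.006 96 mean [-0.0016 -0.0218  0.256 ]
onion 2588 [0.0483 0.0749 0.6357] [-0.007 -0.002  0.618]
rim ((1.3327823877334595, -0.4837356507778168), 60.97455978393555) ztop [0.1553 0.1723]
```

```bash
python3 - <<'E'
from plant import telemetry
import numpy as np
print(np.round(telemetry.sense()['q'],4))
E
```

```text
[-0.4898 -0.0029  1.8001  0.      1.3442 -2.2006]
```

Hook travel is 11.8 mm in the image. The crossbar sits exactly 8 mm above the saddle and within about 1 mm of its centre, so it is seated. I'll average the side force before going on.

```bash
cat > avg.py <<'E'
import sys
from h import *
from plant import telemetry
N=int(sys.argv[1]);F=[];Ta=[];T=[]
for i in range(N):
    imaging.snapshot("top"); s=telemetry.sense();F.append(s['force']);Ta.append(s['tau']);T.append(s['ft_torque'])
F=np.array(F);Ta=np.array(Ta);T=np.array(T)
print("t",s['t'],"F mean",F.mean(0).round(3),"se",(F.std(0)/N**.5).round(3),"T",T.mean(0).round(4),(T.std(0)/N**.5).round(4),"tau",Ta.mean(0).round(4),"pos",np.round(s['eef_pos'],4))
E
python3 avg.py 40
```

```text
t 20.5 F mean [-0.168  0.178 -1.735] se [0.061 0.073 0.08 ] T [ 0.0175  0.0382 -0.0021] [0.0049 0.0058 0.0047] tau [-2.03000e-02 -3.16082e+01 -3.17929e+01 -5.30000e-03 -4.82000e-02
  1.00000e-04] pos [ 0.4992 -0.1868  0.2593]
```

Force plus spring adds up (1.735 + 0.94 ≈ 2.68 N), and the side load is only about 0.2 N and fading. Continuing to lower.

Emit:
play_rows(
  commands=[
    {"dx": 0, "dy": 0, "dz": -0.05, "spin": 0, "hand": 0},
    {"dx": 0, "dy": 0, "dz": -0.15, "spin": 0, "hand": 0},
    {"dx": -0.02, "dy": 0, "dz": -0.25, "spin": 0, "hand": 0},
    {"dx": -0.04, "dy": 0, "dz": -0.35, "spin": 0, "hand": 0},
    {"dx": -0.05, "dy": 0, "dz": -0.45, "spin": 0, "hand": 0},
    {"dx": -0.05, "dy": 0, "dz": -0.55, "spin": 0, "hand": 0},
    {"dx": -0.05, "dy": 0, "dz": -0.65, "spin": 0, "hand": 0},
    {"dx": -0.05, "dy": 0, "dz": -0.75, "spin": 0, "hand": 0},
    {"dx": -0.05, "dy": 0, "dz": -0.85, "spin": 0, "hand": 0},
    {"dx": -0.05, "dy": 0, "dz": -0.95, "spin": 0, "hand": 0},
    {"dx": -0.05, "dy": 0, "dz": -1.05, "spin": 0, "hand": 0},
    {"dx": -0.05, "dy": 0, "dz": -1.15, "spin": 0, "hand": 0},
    {"dx": -0.05, "dy": 0, "dz": -1.25, "spin": 0, "hand": 0},
    {"dx": -0.05, "dy": 0, "dz": -1.35, "spin": 0, "hand": 0},
    {"dx": -0.05, "dy": 0, "dz": -1.45, "spin": 0, "hand": 0},
    {"dx": -0.05, "dy": 0, "dz": -1.55, "spin": 0, "hand": 0},
    {"dx": -0.05, "dy": 0, "dz": -1.65, "spin": 0, "hand": 0},
    {"dx": -0.05, "dy": 0, "dz": -1.75, "spin": 0, "hand": 0},
    {"dx": -0.05, "dy": 0, "dz": -1.85, "spin": 0, "hand": 0},
    {"dx": -0.05, "dy": 0, "dz": -1.9, "spin": 0, "hand": 0},
  ],
)

```text
t: 22.5
eef_pos: [0.4987, -0.1868, 0.2403]
tcp_rot: [0.534, -0.464, -0.534, -0.464]
force: [1.4, -1.1, 0.3]
opening: 0.0211
```

```bash
python3 look.py 9 scene; python3 hook.py 9; python3 avg.py 60
```

```text
t 22.5 pos [ 0.4987 -0.1868  0.2403] jaw ang 98.02 F [ 1.45 -1.08  0.31] T [-0.028 -0.259 -0.049] open 0.0211 xaxis [ 2.e-04 -1.e-04 -1.e+00]
-0.036 -0.028 3 ymean -0.0002 z 10,50,90 [0.2341 0.2365 0.2388]
-0.028 -0.022 13 ymean -0.0009 z 10,50,90 [0.2317 0.2382 0.2405]
-0.022 -0.016 10 ymean -0.0023 z 10,50,90 [0.2254 0.2318 0.2351]
-0.016 -0.01 111 ymean -0.0001 z 10,50,90 [0.2369 0.2594 0.2795]
0.08 0.1 20 ymean -0.0004 z 10,50,90 [0.224  0.2257 0.2273]
0.1 0.115 25 ymean -0.0009 z 10,50,90 [0.2217 0.2244 0.2273]
t 25.55 F mean [ 1.239 -0.173 -0.178] se [0.049 0.069 0.073] T [-0.0297 -0.2294  0.0029] [0.0027 0.0036 0.0036] tau [-1.47500e-01 -3.09250e+01 -2.99198e+01 -1.36700e-01  3.66000e-01
 -5.00000e-04] pos [ 0.4987 -0.1868  0.2403]
```

View pics/scene9.png

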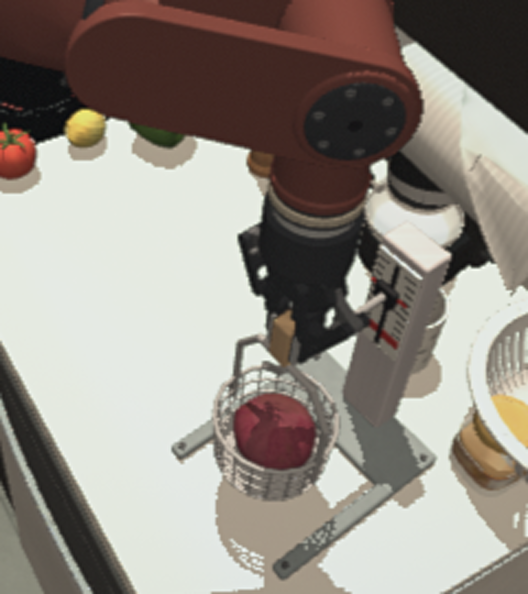

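The pointer is at about 30 mm and the arm carries only about 0.2–0.3 N. My 0.5 mm x shift built up a 1.2 N side load on the seated bar, so I'll undo it gently.

Emit:
play_rows(
  commands=[
    {"dx": 0.01, "dy": 0, "dz": 0, "spin": 0, "hand": 0},
    {"dx": 0.02, "dy": 0, "dz": 0, "spin": 0, "hand": 0},
    {"dx": 0.03, "dy": 0, "dz": 0, "spin": 0, "hand": 0},
    {"dx": 0.04, "dy": 0, "dz": 0, "spin": 0, "hand": 0},
    {"dx": 0.044, "dy": 0, "dz": 0, "spin": 0, "hand": 0},
    {"dx": 0.044, "dy": 0, "dz": 0, "spin": 0, "hand": 0},
  ],
)

```text
t: 26.15
eef_pos: [0.4989, -0.1867, 0.2402]
tcp_rot: [-0.534, 0.464, 0.534, 0.464]
force: [0.3, -1.1, 0.5]
opening: 0.0215
```

```bash
python3 look.py 10 scene; python3 avg.py 60
```

```text
t 26.15 pos [ 0.4989 -0.1867  0.2402] jaw ang 98.03 F [ 0.29 -1.14  0.47] T [-0.164  0.025 -0.029] open 0.0215 xaxis [-7.e-04  1.e-04 -1.e+00]
t 29.2 F mean [-1.152 -0.246 -0.246] se [0.079 0.072 0.07 ] T [-0.0515  0.2447 -0.0058] [0.0047 0.0088 0.0045] tau [ 3.43700e-01 -3.11556e+01 -3.10394e+01  2.48200e-01 -3.10700e-01
  4.00000e-04] pos [ 0.4991 -0.1868  0.2403]
```

Emit:
play_rows(
  commands=[
    {"dx": -0.01, "dy": 0, "dz": -0.03, "spin": 0, "hand": 0},
    {"dx": -0.02, "dy": 0, "dz": -0.06, "spin": 0, "hand": 0},
    {"dx": -0.021, "dy": 0, "dz": -0.1, "spin": 0, "hand": 0},
    {"dx": -0.021, "dy": 0, "dz": -0.14, "spin": 0, "hand": 0},
    {"dx": -0.021, "dy": 0, "dz": -0.18, "spin": 0, "hand": 0},
    {"dx": -0.021, "dy": 0, "dz": -0.21, "spin": 0, "hand": 0},
    {"dx": -0.021, "dy": 0, "dz": -0.23, "spin": 0, "hand": 0},
    {"dx": -0.021, "dy": 0, "dz": -0.24, "spin": 0, "hand": 0},
    {"dx": -0.021, "dy": 0, "dz": -0.24, "spin": 0, "hand": 0},
    {"dx": -0.021, "dy": 0, "dz": -0.24, "spin": 0, "hand": 0},
  ],
)

```text
t: 30.2
eef_pos: [0.499, -0.1868, 0.238]
tcp_rot: [0.534, -0.464, -0.534, -0.464]
force: [-0.4, -0.2, -0.3]
opening: 0.0213
```

```bash
python3 look.py 11 scene; python3 hook.py 11|tail -2; python3 bask.py 11 0 .2147|grep bail; python3 avg.py 30;python3 avg.py 40
```

```text
t 30.2 pos [ 0.499  -0.1868  0.238 ] jaw ang 98.02 F [-0.41 -0.19 -0.25] T [ 0.021  0.123 -0.038] open 0.0213 xaxis [ 3.e-04 -1.e-04 -1.e+00]
0.08 0.1 19 ymean -0.0004 z 10,50,90 [0.221  0.2232 0.2248]
0.1 0.115 23 ymean -0.0009 z 10,50,90 [0.2202 0.2229 0.2238]
bail -0.085 -0.06 36 mean [-0.0006  0.0566  0.1386]
bail -0.085 -0.06 37 mean [-0.0009 -0.0578  0.139 ]
bail -0.06 -0.04 23 mean [-0.0009  0.0568  0.1654]
bail -0.06 -0.04 24 mean [-0.0019 -0.0591  0.1649]
bail -0.04 -0.02 18 mean [-0.0018  0.0545  0.186 ]
bail -0.04 -0.02 38 mean [-0.0012 -0.0554  0.1861]
bail -0.02 -0.005 16 mean [-0.0016  0.0446  0.2021]
bail -0.02 -0.005 43 mean [-0.001  -0.04    0.2029]
bail -0.005 0.006 36 mean [-0.0009  0.0298  0.2168]
bail -0.005 0.006 94 mean [-0.0016 -0.0212  0.2168]
t 31.75 F mean [ 0.033  0.112 -0.065] se [0.088 0.089 0.107] T [0.0358 0.0014 0.    ] [0.0053 0.0086 0.0058] tau [-7.44000e-02 -3.09773e+01 -3.03930e+01 -4.18000e-02 -2.12000e-02
  1.00000e-04] pos [ 0.499  -0.1868  0.2379]
t 33.75 F mean [ 0.425  0.069 -0.108] se [0.08  0.063 0.063] T [ 0.0222 -0.0778  0.0044] [0.0054 0.0044 0.0042] tau [-1.22000e-01 -3.09425e+01 -3.01892e+01 -8.63000e-02  1.01600e-01
 -1.00000e-04] pos [ 0.4989 -0.1868  0.2379]
```

Nearly balanced: the arm carries about 0.09 N with a small side load. One last 0.8 mm trim.

Emit:
play_rows(
  commands=[
    {"dx": 0.004, "dy": 0, "dz": -0.02, "spin": 0, "hand": 0},
    {"dx": 0.008, "dy": 0, "dz": -0.04, "spin": 0, "hand": 0},
    {"dx": 0.01, "dy": 0, "dz": -0.06, "spin": 0, "hand": 0},
    {"dx": 0.01, "dy": 0, "dz": -0.08, "spin": 0, "hand": 0},
    {"dx": 0.01, "dy": 0, "dz": -0.08, "spin": 0, "hand": 0},
    {"dx": 0.01, "dy": 0, "dz": -0.08, "spin": 0, "hand": 0},
  ],
)

```text
t: 34.35
eef_pos: [0.499, -0.1868, 0.2371]
tcp_rot: [-0.534, 0.464, 0.534, 0.464]
force: [1.1, -0.2, 0.3]
opening: 0.0211
```

```bash
python3 avg.py 40; python3 avg.py 50;python3 look.py 12 scene; python3 hook.py 12|tail -2; 
```

```text
t 36.35 F mean [-0.082  0.031  0.094] se [0.075 0.086 0.084] T [ 0.0103 -0.0016 -0.0004] [0.0046 0.0055 0.0044] tau [-3.10000e-03 -3.09831e+01 -3.03391e+01 -1.90000e-03 -3.70000e-03
  0.00000e+00] pos [ 0.499  -0.1868  0.2371]
t 38.85 F mean [-0.24  -0.116  0.063] se [0.071 0.074 0.069] T [ 0.0081  0.0319 -0.0031] [0.0043 0.0047 0.0041] tau [ 2.43000e-02 -3.09986e+01 -3.04334e+01  2.21000e-02 -6.15000e-02
  1.00000e-04] pos [ 0.499  -0.1868  0.2371]
t 38.85 pos [ 0.499  -0.1868  0.2371] jaw ang 98.03 F [ 0.4  -0.06 -0.25] T [0.029 0.066 0.014] open 0.0215 xaxis [-0.  0. -1.]
0.08 0.1 21 ymean -0.0001 z 10,50,90 [0.2196 0.2219 0.2232]
0.1 0.115 25 ymean -0.0006 z 10,50,90 [0.2188 0.2221 0.2234]
```

The arm force is about zero (+0.07 ± 0.05 N) and the pointer is at about 33.5 mm, which agrees with the weight. Trim up 0.3 mm and release.

Emit:
play_rows(
  commands=[
    {"dx": 0, "dy": 0, "dz": 0.015, "spin": 0, "hand": 0},
    {"dx": 0, "dy": 0, "dz": 0.03, "spin": 0, "hand": 0},
    {"dx": 0, "dy": 0, "dz": 0.03, "spin": 0, "hand": 0},
    {"dx": 0, "dy": 0, "dz": 0.03, "spin": 0, "hand": 0},
    {"dx": 0, "dy": 0, "dz": 0.03, "spin": 0, "hand": 50},
    {"dx": 0, "dy": 0, "dz": 0.03, "spin": 0, "hand": 50},
    {"dx": 0, "dy": 0, "dz": 0.03, "spin": 0, "hand": 50},
    {"dx": 0, "dy": 0, "dz": 0.03, "spin": 0, "hand": 50},
    {"dx": 0, "dy": 0, "dz": 0.03, "spin": 0, "hand": 50},
    {"dx": 0, "dy": 0, "dz": 0.03, "spin": 0, "hand": 50},
  ],
)

```text
t: 39.9
eef_pos: [0.499, -0.1868, 0.2374]
tcp_rot: [0.534, -0.464, -0.534, -0.464]
force: [-0.6, 0.4, -0.7]
opening: 0.0428
```

```bash
python3 look.py 13 scene; python3 hook.py 13|tail -2; python3 look.py 14 scene; python3 hook.py 14|tail -2; python3 look.py 15 scene; python3 hook.py 15|tail -2; python3 bask.py 15 0 .2145
```

```text
t 39.9 pos [ 0.499  -0.1868  0.2374] jaw ang 98.03 F [-0.56  0.43 -0.69] T [-0.02  -0.001  0.023] open 0.0428 xaxis [ 0. -0. -1.]
0.08 0.1 15 ymean 0.0004 z 10,50,90 [0.2196 0.2221 0.2239]
0.1 0.115 23 ymean -0.001 z 10,50,90 [0.2193 0.2219 0.2247]
t 39.95 pos [ 0.499  -0.1868  0.2374] jaw ang 98.02 F [ 0.39 -0.01  0.56] T [-0.091  0.005  0.055] open 0.0426 xaxis [ 0.  0. -1.]
0.08 0.1 12 ymean 0.0007 z 10,50,90 [0.2201 0.222  0.2239]
0.1 0.115 26 ymean -0.001 z 10,50,90 [0.2188 0.222  0.2233]
t 40.0 pos [ 0.499  -0.1868  0.2374] jaw ang 98.03 F [ 0.5   0.3  -0.27] T [ 0.047  0.018 -0.005] open 0.0428 xaxis [ 0. -0. -1.]
0.08 0.1 13 ymean 0.0005 z 10,50,90 [0.2212 0.222  0.2237]
0.1 0.115 24 ymean -0.0011 z 10,50,90 [0.2203 0.222  0.2233]
grip 82 [-0.0136 -0.0106  0.2737] [0.0068 0.0092 0.2807]
bail -0.085 -0.06 31 mean [0.0005 0.0552 0.1393]
bail -0.085 -0.06 35 mean [-0.0027 -0.0588  0.1408]
bail -0.06 -0.04 22 mean [-0.0002  0.0565  0.1639]
bail -0.06 -0.04 21 mean [-0.0028 -0.0592  0.1654]
bail -0.04 -0.02 20 mean [-0.0006  0.0538  0.1856]
bail -0.04 -0.02 42 mean [-0.0022 -0.0559  0.1861]
bail -0.02 -0.005 16 mean [-0.001   0.0404  0.2037]
bail -0.02 -0.005 42 mean [-0.0018 -0.0377  0.2032]
bail -0.005 0.006 32 mean [-0.0005  0.0287  0.2167]
bail -0.005 0.006 98 mean [-0.0019 -0.0204  0.2155]
onion 2486 [0.0506 0.0748 0.6017] [-0.006 -0.002  0.578]
rim ((1.409456729888916, -0.41052451729774475), 61.65015411376953) ztop [0.1156 0.1317]
```

View pics/scene15.png

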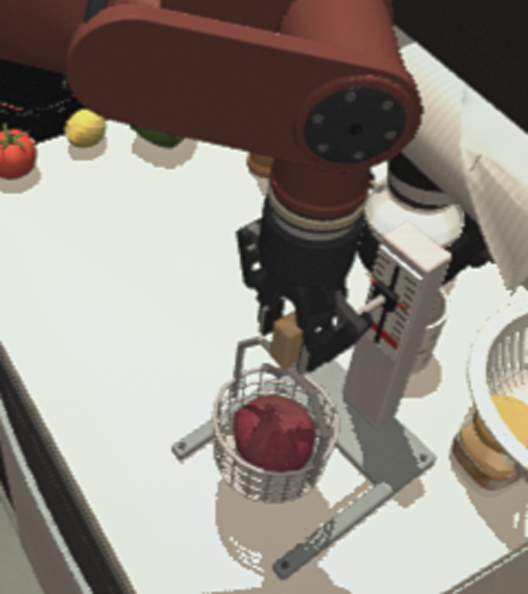

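Released: the fingers are clear of the grip at (288,340), and the hook holds at 33.2 mm over three frames. Now I retreat straight up.

Emit:
play_rows(
  commands=[
    {"dx": 0, "dy": 0, "dz": 0.2, "spin": 0, "hand": 50},
    {"dx": 0, "dy": 0, "dz": 0.6, "spin": 0, "hand": 50},
    {"dx": 0, "dy": 0, "dz": 1.2, "spin": 0, "hand": 50},
    {"dx": 0, "dy": 0, "dz": 2, "spin": 0, "hand": 50},
    {"dx": 0, "dy": 0, "dz": 3, "spin": 0, "hand": 50},
    {"dx": 0, "dy": 0, "dz": 4, "spin": 0, "hand": 50},
    {"dx": 0, "dy": 0, "dz": 5, "spin": 0, "hand": 50},
    {"dx": 0, "dy": 0, "dz": 6, "spin": 0, "hand": 50},
    {"dx": 0, "dy": 0, "dz": 7.2, "spin": 0, "hand": 50},
    {"dx": 0, "dy": 0, "dz": 8.5, "spin": 0, "hand": 50},
    {"dx": 0, "dy": 0, "dz": 10, "spin": 0, "hand": 50},
    {"dx": 0, "dy": 0, "dz": 11.3, "spin": 0, "hand": 50},
    {"dx": 0, "dy": 0, "dz": 12, "spin": 0, "hand": 50},
    {"dx": 0, "dy": 0, "dz": 12, "spin": 0, "hand": 50},
    {"dx": 0, "dy": 0, "dz": 12, "spin": 0, "hand": 50},
    {"dx": 0, "dy": 0, "dz": 12, "spin": 0, "hand": 50},
  ],
)

```text
t: 41.65
eef_pos: [0.4986, -0.1866, 0.3563]
tcp_rot: [-0.533, 0.464, 0.534, 0.464]
force: [0.2, 0.4, 0.6]
opening: 0.0427
```

```bash
for i in 16 17 18 19 20; do python3 look.py $i scene; python3 hook.py $i|tail -1;python3 bask.py $i 0 .2145|egrep 'grip|rim'; python3 avg.py 4 >/dev/null; done
```

```text
t 41.65 pos [ 0.4986 -0.1866  0.3563] jaw ang 98.03 F [0.16 0.41 0.64] T [ 0.009 -0.022  0.012] open 0.0427 xaxis [-1.7e-03  9.0e-04 -1.0e+00]
0.1 0.115 25 ymean -0.0006 z 10,50,90 [0.2197 0.2207 0.2234]
grip 144 [-0.0138 -0.0115  0.2734] [0.0143 0.0094 0.2806]
rim ((0.6491337418556213, -0.6601504683494568), 61.141517639160156) ztop [0.1153 0.1319]
t 41.9 pos [ 0.4988 -0.1867  0.3568] jaw ang 98.02 F [-0.01  0.29 -0.72] T [-0.005 -0.008  0.012] open 0.0427 xaxis [-9.e-04  5.e-04 -1.e+00]
0.1 0.115 25 ymean -0.0008 z 10,50,90 [0.2197 0.221  0.2235]
grip 147 [-0.0142 -0.0112  0.2341] [0.0141 0.0093 0.2823]
rim ((0.7474334239959717, -0.3409647047519684), 61.343719482421875) ztop [0.115  0.1314]
t 42.15 pos [ 0.499  -0.1868  0.3573] jaw ang 98.02 F [ 0.62 -0.34  0.68] T [-0.027 -0.003  0.071] open 0.0425 xaxis [-1.e-04  1.e-04 -1.e+00]
0.1 0.115 24 ymean -0.0012 z 10,50,90 [0.2199 0.2219 0.2232]
grip 146 [-0.0316 -0.0119  0.2354] [0.0139 0.0132 0.5526]
rim ((-0.3215121030807495, -0.7173743844032288), 61.27768325805664) ztop [0.1159 0.1321]
t 42.4 pos [ 0.499  -0.1868  0.3575] jaw ang 98.03 F [-0.9  -1.02 -0.94] T [ 0.006  0.014 -0.042] open 0.0426 xaxis [ 1.e-04 -0.e+00 -1.e+00]
0.1 0.115 24 ymean -0.0007 z 10,50,90 [0.2193 0.2212 0.223 ]
grip 144 [-0.0316 -0.0114  0.273 ] [0.0149 0.0132 0.5526]
rim ((0.29177936911582947, -0.7950971126556396), 60.90920639038086) ztop [0.1153 0.1317]
t 42.65 pos [ 0.499  -0.1868  0.3574] jaw ang 98.03 F [-0.07  0.77  0.47] T [-0.036  0.043 -0.026] open 0.0429 xaxis [ 1.e-04  0.e+00 -1.e+00]
0.1 0.115 22 ymean -0.0009 z 10,50,90 [0.2188 0.2212 0.2235]
grip 143 [-0.033  -0.0127  0.2719] [0.0146 0.0119 0.554 ]
rim ((0.9064038991928101, -0.43461599946022034), 61.14945602416992) ztop [0.1152 0.1329]
```

View pics/scene20.png

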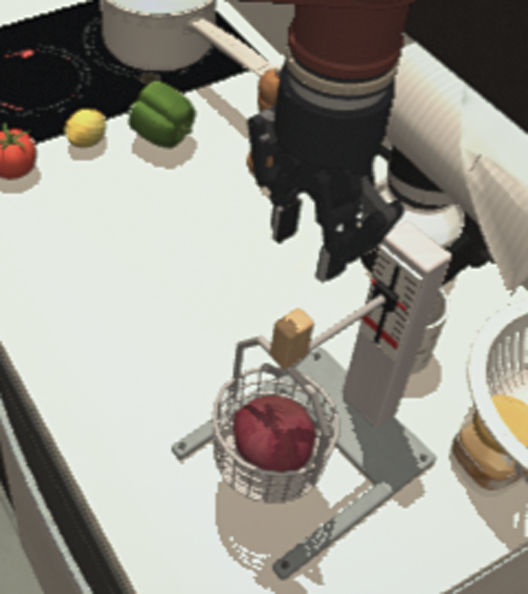

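The basket hangs still at (275,435), with its grip free at (293,338) and the gripper well above it. The pointer is steady at about 34 mm and the onion is in place. Handing in.

```bash
python3 -c "
from plant import ticket
print(ticket.job_done())"
```

```text
the job is handed in; nothing more can be done
None
```

The basket with the onion in it hangs still on the scale's hook, and the job was handed in at 42.7 s of the 64 s allowed. The loaded basket weighs about 2.7 N.

- **How it went:** I gripped the wooden block, lifted the basket and turned it to line up with the scale. I passed the hook through the window under the crossbar and lowered until the arm carried about 0 N (within ±0.1 N). Then I opened the fingers and moved straight up.
- **Last checks:**
  - The pointer showed about 33–34 mm just before release, just after it, and over the last second. That is within measurement noise, and it matches the weight read while carrying (2.69 N, predicting 33.6 mm).
  - The basket was upright and the crossbar was within about 1 mm of the saddle's centre.
  - The vegetables visible in the last picture looked unmoved. The garlic was outside that view, so I did not check it.
- **What went wrong:** While the bar was seated, a 0.5 mm sideways trim put about 1.2 N of side load on the hook. Undoing it overshot to about the same load the other way. I had it back to about 0.2 N before letting go, and the pictures showed no bounce or knock.

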